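# Start a cassette gel run

### The job

Get the gel running: gently lower the amber cover over the gel bay until it is fully shut, then turn the selector so that its pointer clicks in at the blue mark, and then press the green start button fully down and let go. Do not start with the cover open or the selector anywhere else, and leave the other things on the bench where they are.

Things in the scene. Friction and masses are not known exactly. Their poses are not given: they have to be found in the camera images.
- unit: the gel unit: cream housing, 170 deep (its x) x 285 wide (its y), flat top deck 64 above the bench; fixed. Origin: centre of its underside, on the bench; x points to its back (hinge side), y to its left, z up. Gel bay with a white cassette on the left (centre y +62); grey control faceplate on the right (dial at x +35, y -88; start button at x -50, y -88).
- cover (a joint): angle of the hinged amber cover (rad): 0 = shut, flat over the gel bay; grows as it opens; 1.6 to 1.9 at the start (standing open, upright or leaning back); most 2.05. Stiff friction hinge: it stays where it is left; at most 0.45 N m moves it (3 N at its front edge).
- cover_hinge (a point): middle of the cover's hinge line, at the back of the gel bay (unit x +80, y +62, z +66); the line runs along the unit's y. Axes are the cover's own: x from the front edge to the hinge, z out of its outer face, which lies 18 from the hinge line and is on top when shut, facing the back of the unit when open.
- cover_edge (a point): middle of the free (front) edge of the cover, on its outer face, 154 from the hinge line; same axes as cover_hinge. The cover is an amber pane in a black frame, 154 x 150 x 18, outer face flat, with a 13 mm long, 50 wide, 5 thick tab beyond this point; 0.15 to 0.25 kg.
- dial (a joint): angle of the selector's pointer (rad), clockwise positive seen from above, 0 = pointing to the unit's back (unit +x). Detents: black mark -1.047 (off), white -0.524, yellow 0, blue +0.524, red +1.047; stops at -1.13 and +1.13. Starts at black, white or yellow. 0.07 N m carries it over the crest half-way between detents; then it clicks into the next by itself, within 0.03 rad.
- dial_top (a point): on the dial's axis, at the top of its grip, 27.5 above the deck. Black knob: skirt 50 across, 7.5 high, and on it an upright bar 10 thick, from 21 behind the axis to 25 in front (pointer end, white line on top), to be gripped across or pushed. Axes turn with it: x along the pointer, z up. The marks are 12 mm coloured dots on the deck, 40 from the axis.
- start (a joint): travel of the green push button (m): 0 = released, grows as it is pressed, 0.006 = fully down. Springs back; 5 N holds it fully down.
- start_top (a point): centre of the top of the green start button, 18 above the deck; cap 26 across in a grey collar 42 across and 12 high; it is pressed straight down.
- tube_rack: bystander, to be left alone: blue microtube rack with capped tubes, 110 x 60 x 45; loose. Origin: centre of its underside.
- tip_box: bystander, to be left alone: dark grey pipette-tip box with a clear lid, 122 x 84 x 56; loose. Origin: centre of its underside.
- spare_cassette: bystander, to be left alone: spare white gel cassette lying flat, 130 x 104 x 7; loose. Origin: centre of its underside.
- gas_meter: bystander, to be left alone: orange hand-held gas meter lying flat, 105 x 60 x 33; loose. Origin: centre of its underside.
- reagent: bystander, to be left alone: amber reagent bottle with a blue cap, 54 across, 105 tall; loose. Origin: centre of its underside.
- marker: bystander, to be left alone: white and blue marker pen lying on the bench, 120 long, 12 thick; loose. Origin: centre of its underside.
- pipette: bystander, to be left alone: white pipette lying on the bench behind the gel unit, 233 long, 26 thick; loose. Origin: centre of its underside.

How it is judged:
On the way, in this order (a step that is already met when the one before it is completed fails the run):
1. the cover is fully shut (value of joint cover below 0.04 rad), for 0.2 s.
2. the cover is shut and the selector rests at the blue mark (value of joint cover below 0.04 rad and value of joint dial between 0.424 and 0.624 rad), for 0.3 s.
3. the start button is pressed down, with the cover shut and the selector at the blue mark (all of step 2 and value of joint start above 0.0042 m), for 0.05 s.
At the end, for the whole second after the job is handed in: The cover is shut (within 0.04 rad), the selector rests in the blue detent (within 0.10 rad of +0.524) and the start button, having been pressed at least 4.2 mm, is released (all of step 2 and value of joint start below 0.0015 m and velocity of joint dial between -0.05 and 0.05 rad/s); the robot touches nothing.
It fails at once if the start button is pressed (3 mm or more) while the cover is not shut (over 0.06 rad) or the selector is not at the blue mark (over 0.15 rad off) (value of joint start above 0.003 m and (value of joint cover above 0.06 rad or not (value of joint dial between 0.374 and 0.674 rad))).
It fails at once if the cover is slammed (closing faster than 3 rad/s) (velocity of joint cover below -3 rad/s).
It fails at once if a bystander is moved by more than 20 mm (distance of any of tube_rack, tip_box, spare_cassette, gas_meter, reagent, marker, pipette from where it was at the start of the episode above 0.02 m).
It also fails if it takes over 61 s, if anything falls off the work surface, if the arm or the gripper's body presses on something with over 40 N, if the wrist force passes 120 N, or if a joint passes its speed limit or range.

### The arm

A 6-joint arm with a two-finger parallel gripper is mounted at the origin on the work surface. World frame = base frame: x ahead of the robot, y to its left, z up, the work surface at z = 0. Lengths are in m, angles in rad, forces in N, time in s.
With the tool pointing down it reaches from about 0.35 to 0.775 m from the base axis. Payload 5.5 kg.
Tool frame: the origin (TCP) lies between the finger pads; the fingertips stand 8 mm ahead of it and the grasp point (between the pads) lies 11 mm behind it (env.tips_ahead is the z of the fingertips in the tool frame, in m); z points along the fingers, y is the line along which they close (so a half turn about z gives the same grasp; the last joint's range is limited). The gripper opens to 85 mm and grips with 20 to 120 N. Pads are 22 mm wide; open, the fingers measure 114 mm over their backs; the gripper's body (76 mm by 85 mm) begins 54 mm behind the grasp point. The pads swing forward as they close: fully open they stand 13 mm farther back than shut.
Start: joints at [1.057, 0.313, 0.046, 1.304, 0, 1.431], TCP at [0.21, 0.535, 0.239] pointing down, gripper open.
Joint ranges: [-2.76, 2.76], [-0.86, 1.69], [-1.03, 1.26], [-2.2, 2.34], [-1.47, 1.5], [-3.14, 3.14]. Speed limits (rad/s): [2.57, 2.57, 3.14, 3.14, 3.14, 3.14].

### API

Orientations are given as a rotation vector (axis times angle).
In Python, from station import env, snapshot, get_calibration gives the robot as it stands.
- The arm moves only by the tool carry_out, never from a script. Its argument "motion" is a list of rows, each a list of 3 entries, a list of its own where there are three numbers: the opening, from -1 (shut) to 1 (fully open), then the shift along the world's x, y, z as a fraction of full scale, then the turn, a rotation vector about the world's x, y, z as a fraction of full scale. In form: [[grip, [x, y, z], [ax, ay, az]], ...]. A call has exactly 5 rows; each row is the pose to reach, as a shift and turn from the pose commanded when the call began, turning the shorter way round; what a row does not reach only later rows make up. Full scale, the value 1, is 0.6 m for a shift and 180 degrees for a turn. A row lasts 1/10 s, in which the tool goes at most 50 mm and 8.59 degrees, less where a joint would pass 70% of its speed; a pose out of reach is approached as far as the arm can. A call with a number of a shift or a turn outside -1 to 1 is refused whole. A call with a gripper value outside its range is refused whole. The fingers move at their own pace and stop on an object; "grip_force" is the grip in N (left out, the last holds). Time passes only in rows, so rows that repeat a pose let the fingers close, or fill a call up. It gives the time, the measured TCP pose, the force, the opening and the grip force at its end, in the units of the state.
- env.get_obs(): the state, without advancing time (a new reading comes with each control period).
- snapshot(name): name is "scene" or "side" or "wrist"; returns the picture (420x560x3 uint8, red, green, blue); there is no depth.
- get_calibration(name): a dict with "intrinsics" (3x3 intrinsics, pixels), "distortion" ([k1, k2, p1, p2, k3] as OpenCV has them; the pictures are not rectified), "rvec" (rotation vector, rad) and "tvec" (3), from world to camera coordinates, as OpenCV has them. Camera axes: x right, y down, z forward; pixel columns grow to the right and rows downward; lengths in m; the calibration is good to about 2 mm. A picture is of the moment at which its call begins: read the wrist's pose just before it. get_calibration takes no time and is no camera call; for the wrist camera it gives the pose at the moment of the call.
- env.hand_in(): hands the job in; it is judged then, once.
The state is a dict: "time_s": time; "qpos": joint angles; "qd": joint speeds; "effort": joint torques, N m; "eef_pos": TCP position; "orientation": TCP orientation; "contact_force": force on the tool from outside, world axes, zero at the start; "wrist_torque": the same for the moment, N m; "opening": opening from 0.0 (shut) to 1.0 (fully open); "grip_force": force on a finger pad.
Only numpy, scipy, OpenCV 4.12 (cv2) and the standard library are available. Lean on these libraries where they do the work, as an engineer would, in place of code of your own. Each camera call takes 0.05 s, during which the arm holds its last target. There are 200 camera calls.

## Working session

There is one attempt and no reset: what is moved stays moved. The work goes in short steps, Python scripts to look and compute and a tool call to move; the robot and the scene stay as the last step left them, time stands still between calls to the robot, and variables do not carry over. Pictures are saved under pics/ and viewed, at most 10 in all, crops included, and the job is handed in when it is done.

Besides the shell and the picture viewer there is one more tool, called after "Call:" by a JSON object that holds its "method" and its "body". carry_out: Moves the arm, as the interface text tells. Its arguments: {"type":"object","properties":{"motion":{"type":"array","items":{"type":"array"}},"grip_force":{"type":"number"}},"required":["motion"]}

```bash
ls; mkdir -p pics; cat > h.py <<'E'
import numpy as np, cv2
from station import env, snapshot, get_calibration
def cal(n):
    c=get_calibration(n); K=np.array(c["intrinsics"],float); d=np.array(c["distortion"],float)
    return K,d,np.array(c["rvec"],float),np.array(c["tvec"],float)
def ray(c,px):
    K,d,r,t=c; u=cv2.undistortPoints(np.array([[px]],float),K,d)[0,0]
    R=cv2.Rodrigues(r)[0]; v=R.T@np.array([u[0],u[1],1]); return -R.T@t, v/np.linalg.norm(v)
def onz(c,px,z):
    o,v=ray(c,px); return o+v*(z-o[2])/v[2]
def proj(c,P):
    K,d,r,t=c; return cv2.projectPoints(np.array(P,float).reshape(-1,3),r,t,K,d)[0][:,0]
def tri(rs):
    A=0;b=0
    for o,v in rs:
        M=np.eye(3)-np.outer(v,v);A=A+M;b=b+M@o
    return np.linalg.solve(A,b)
def save(n,im): cv2.imwrite(n,cv2.cvtColor(im,cv2.COLOR_RGB2BGR))
E
python3 - <<'E'
from h import *
a=snapshot("scene");b=snapshot("side")
save("pics/a0.png",a);save("pics/b0.png",b)
for n in("scene","side"):
    o,_=ray(cal(n),(0,0));print(n,o)
print(env.get_obs())
E
```

```text
pics
scene [1.25688307 0.5281447  0.88399878]
side [ 0.30650654 -0.62702465  0.66381416]
{'time_s': 0.1, 'qpos': array([ 1.05739448e+00,  3.13946612e-01,  4.50896828e-02,  1.30359618e+00,
       -3.70000873e-05,  1.43119430e+00]), 'qd': array([ 0.00062164, -0.00191433,  0.00147809, -0.00094833,  0.00187523,
        0.00017889]), 'effort': array([ 2.58814398e-03, -4.81724060e+01,  2.99244583e+01,  1.26572396e-02,
       -6.63173273e-05,  8.76680360e-06]), 'eef_pos': array([0.20976478, 0.53489644, 0.23848472]), 'orientation': array([-5.83658466e-01, -3.08639315e+00,  2.48322339e-03]), 'contact_force': array([ 0.51042181,  0.26663876, -0.65399125]), 'wrist_torque': array([-0.00091881,  0.04570144, -0.04334953]), 'grip_force': 0.0, 'opening': 1.0025220549651777}
```

View pics/a0.png

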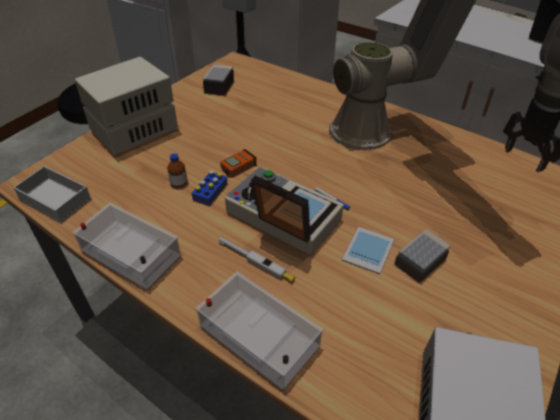

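View pics/b0.png

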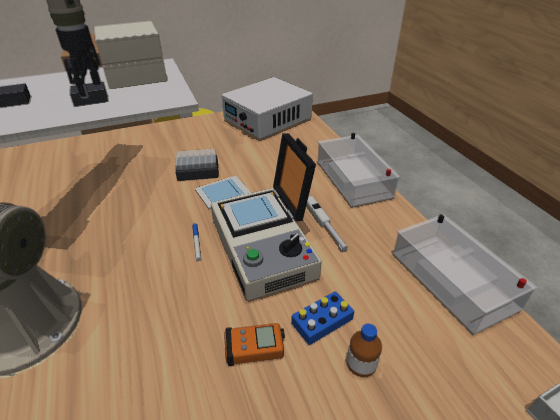

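The side view shows the unit with the green button at about (253,256), the dial at (291,247) and the cover open at (295,175). In the scene view the unit is at about (285,205). I'll zoom in on both.

```bash
python3 - <<'E'
from h import *
a=cv2.imread("pics/a0.png");b=cv2.imread("pics/b0.png")
A=cv2.resize(a[160:260,210:360],None,fx=4,fy=4,interpolation=cv2.INTER_CUBIC)
B=cv2.resize(b[125:305,200:340],None,fx=3.2,fy=3.2,interpolation=cv2.INTER_CUBIC)
print(A.shape,B.shape)
cv2.imwrite("pics/a0c.png",cv2.convertScaleAbs(A,alpha=1.6));cv2.imwrite("pics/b0c.png",cv2.convertScaleAbs(B,alpha=1.3))
rs=[]
for n,i in(("scene",a),("side",b)):
    h=cv2.cvtColor(i,cv2.COLOR_BGR2HSV)
    m=cv2.inRange(h,(50,120,40),(85,255,255))
    nn,l,s,c=cv2.connectedComponentsWithStats(m)
    k=1+np.argmax(s[1:,4]);print(n,s[k],c[k],onz(cal(n),c[k],.08));rs.append(ray(cal(n),c[k]))
print(tri(rs))
E
```

```text
(400, 600, 3) (576, 448, 3)
scene [265 171   7   6  36] [267.86111111 173.38888889] [ 0.46725917 -0.0619156   0.08      ]
side [247 249  12  11 108] [252.40740741 254.15740741] [ 0.46558594 -0.06480362  0.08      ]
[ 0.46589914 -0.06312929  0.07842166]
```

View pics/a0c.png

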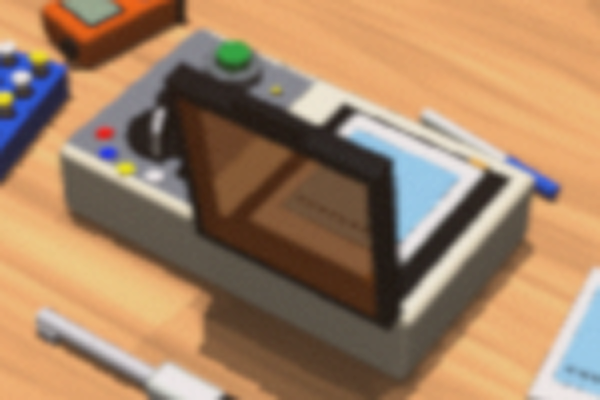

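View pics/b0c.png

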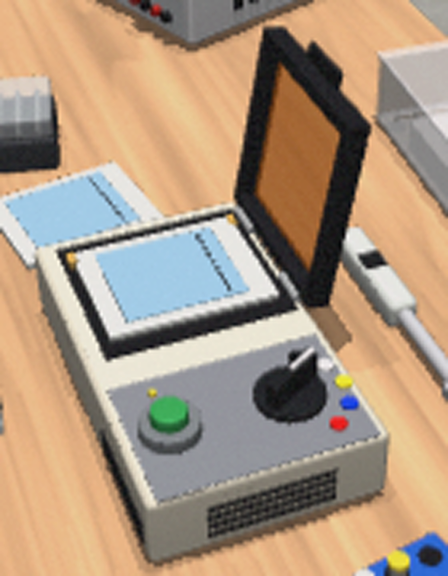

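Crops: the pointer is at the white mark. Dots in the side crop are red (339,423), blue (349,403), yellow (344,381) and white (327,365). The deck corners and the cover's top corners are visible in both crops. Next I'll compute the unit pose.

```bash
python3 - <<'E'
from h import *
ca,cb=cal("scene"),cal("side")
A=lambda x,y:(210+(x+.5)/4-.5,160+(y+.5)/4-.5); B=lambda x,y:(200+(x+.5)/3.2-.5,125+(y+.5)/3.2-.5)
z=.064
obs=[] # (unit xy, world xy)
for u,p in (((-85,-142.5),B(148,512)),((85,-142.5),B(387,434)),((-85,142.5),B(40,248))): obs.append((u,onz(cb,p,z)[:2],'B'))
for u,p in (((85,-142.5),A(65,150)),((85,142.5),A(408,328)),((-85,142.5),A(532,180)),((-85,-142.5),A(203,32))): obs.append((u,onz(ca,p,z)[:2],'A'))
dots={'red':1.047,'blue':.524,'yel':0,'white':-.524}
for k,pb,pa in(('red',(339,423),(105,133)),('blue',(349,403),(109,153)),('yel',(344,381),(125,169)),('white',(327,365),(155,175))):
    t=dots[k];u=(35+40*np.cos(t),-88-40*np.sin(t))
    obs.append((u,onz(cb,B(*pb),z)[:2],'B'));obs.append((u,onz(ca,A(*pa),z)[:2],'A'))
    print(k,tri([ray(cb,B(*pb)),ray(ca,A(*pa))]))
obs.append(((-50,-88),np.array([.4659,-.0631]),'tri'))
U=np.array([o[0] for o in obs])/1e3;W=np.array([o[1] for o in obs])
M=np.c_[U,np.ones(len(U))]
um,wm=U.mean(0),W.mean(0)
H=(U-um).T@(W-wm); th=np.arctan2(H[0,1]-H[1,0],H[0,0]+H[1,1])
R=np.array([[np.cos(th),-np.sin(th)],[np.sin(th),np.cos(th)]]);t=wm-R@um
print("th",th,"org",t)
for u,w,o in zip(U,W,obs): print(o[2],o[0],np.round((R@u+t-w)*1e3,1))
for n,u in dict(dial=(35,-88),start=(-50,-88),hinge=(80,62)).items(): print(n,R@(np.array(u)/1e3)+t)
# cover corners: outer top corners (back face hidden in side?), front face in side
hd=R[:,0];yd=R[:,1];hc=R@np.array([.08,.062])+t
# cover angle via top frame corners: ray with plane at y = unit 62+-75
for lab,c,p,yy in(("sideR",cb,B(366,128),-13),("sideL",cb,B(270,30),137),("scL",ca,A(385,165),137),("scR",ca,A(178,78),-13)):
    o,v=ray(c,p); q=R@np.array([.08,yy/1e3])+t; n=np.r_[yd,0]
    P=o+v*(n@(np.r_[q,0]-o))/(n@v); dx=-(P[:2]-q)@hd; dz=P[2]-.066
    print(lab,P,"along",np.hypot(dx,dz),"ang",np.arctan2(dz,dx))
E
```

```text
red [ 0.57149375 -0.09621686  0.06276222]
blue [ 0.58554564 -0.08125638  0.0623568 ]
yel [ 0.59148575 -0.06160053  0.06283399]
white [ 0.58601881 -0.0418489   0.06319359]
th -0.0012924956953365217 org [0.51768753 0.02629936]
B (-85, -142.5) [0.9 8.2]
B (85, -142.5) [6.2 2. ]
B (-85, 142.5) [-1.4 10.1]
A (85, -142.5) [  1.  -10.2]
A (85, 142.5) [ 0.2 -3.5]
A (-85, 142.5) [-7.2  0.3]
A (-85, -142.5) [-10.3  -8.6]
B (np.float64(55.006842983882805), np.float64(-122.63706445151291)) [1.1 1.4]
A (np.float64(55.006842983882805), np.float64(-122.63706445151291)) [ 0.6 -1.4]
B (np.float64(69.63298887528579), np.float64(-108.01389721079656)) [1.9 1.5]
A (np.float64(69.63298887528579), np.float64(-108.01389721079656)) [ 1.  -2.1]
B (np.float64(75.0), np.float64(-88.0)) [1.6 1. ]
A (np.float64(75.0), np.float64(-88.0)) [ 0.2 -1.1]
B (np.float64(69.63298887528579), np.float64(-67.98610278920344)) [0.5 2.2]
A (np.float64(69.63298887528579), np.float64(-67.98610278920344)) [ 2.1 -1.2]
tri (-50, -88) [1.7 1.5]
dial [ 0.55257377 -0.0617458 ]
start [ 0.46757384 -0.06163594]
hinge [0.5977676  0.08819591]
sideR [0.63491237 0.01314784 0.21114589] along 0.1498475138874397 ang 1.8219596080187732
sideL [0.62713606 0.16315801 0.21061809] along 0.14755071758445465 ang 1.7705041446787253
scL [0.62914632 0.16315541 0.21637621] along 0.15359542696627573 ang 1.7758948676586666
scR [0.62271021 0.01316361 0.20103083] along 0.13733282641323394 ang 1.7541495510636076
```

Call:
{"method": "carry_out", "body": {"motion": [[-1,[0.053,-0.049,0.027],[0,0,0.024]],[-1,[0.107,-0.099,0.053],[0,0,0.048]],[-1,[0.16,-0.148,0.08],[0,0,0.071]],[-1,[0.213,-0.197,0.107],[0,0,0.095]],[-1,[0.267,-0.247,0.133],[0,0,0.119]]]}}

```text
time_s: 0.6
eef_pos: [0.3709, 0.3858, 0.3195]
orientation: [0.006, -3.141, 0.0]
contact_force: [0.6, 0.6, -1.5]
opening: 0.144
grip_force: 0.0
```

Call:
{"method": "carry_out", "body": {"motion": [[-1,[0.053,-0.049,0],[0,0,0]],[-1,[0.107,-0.099,0],[0,0,0]],[-1,[0.16,-0.148,0],[0,0,0]],[-1,[0.213,-0.197,0],[0,0,0]],[-1,[0.267,-0.247,0],[0,0,0]]]}}

```text
time_s: 1.1
eef_pos: [0.5313, 0.2375, 0.3188]
orientation: [-0.0, -3.141, -0.0]
contact_force: [0.7, 0.3, -0.1]
opening: -0.002
grip_force: 0.0
```

Call:
{"method": "carry_out", "body": {"motion": [[-1,[0.053,-0.049,0],[0,0,0]],[-1,[0.107,-0.099,0],[0,0,0]],[-1,[0.16,-0.148,0],[0,0,0]],[-1,[0.213,-0.197,0],[0,0,0]],[-1,[0.267,-0.247,0],[0,0,0]]]}}

```text
time_s: 1.6
eef_pos: [0.6915, 0.0894, 0.3186]
orientation: [0.0, -3.141, -0.0]
contact_force: [-0.2, 0.1, -0.2]
opening: 0.002
grip_force: 0.0
```

Call:
{"method": "carry_out", "body": {"motion": [[-1,[0.017,0,-0.05],[0,0,0]],[-1,[0.017,0,-0.1],[0,0,0]],[-1,[0.017,0,-0.15],[0,0,0]],[-1,[0.017,0,-0.208],[0,0,0]],[-1,[0.017,0,-0.208],[0,0,0]]]}}

```text
time_s: 2.1
eef_pos: [0.697, 0.0905, 0.1874]
orientation: [-0.0, -3.129, 0.0]
contact_force: [-0.7, -0.4, -1.2]
opening: -0.001
grip_force: 0.0
```

```bash
python3 - <<'E'
from h import *
o=env.get_obs();a=snapshot("scene");b=snapshot("side")
A=cv2.resize(a[110:260,210:340],None,fx=3,fy=3,interpolation=cv2.INTER_CUBIC)
B=cv2.resize(b[95:245,220:340],None,fx=3,fy=3,interpolation=cv2.INTER_CUBIC)
save("pics/c1.png",cv2.convertScaleAbs(np.hstack([A,B]),alpha=1.4))
E
```

```text
(no output)
```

View pics/c1.png

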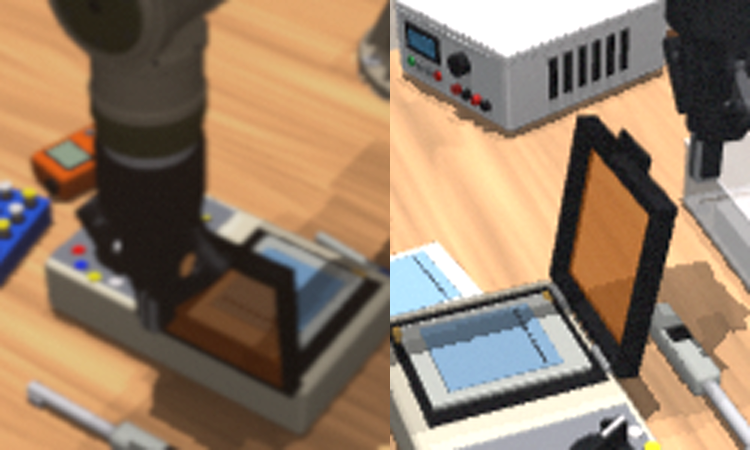

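The finger stands behind the cover with a clear gap (finger at about (705,160) in the combined picture, cover top edge at (600,130)–(670,210)). I'll pull it toward the robot slowly.

Call:
{"method": "carry_out", "body": {"motion": [[-1,[-0.025,0,0],[0,0,0]],[-1,[-0.05,0,0],[0,0,0]],[-1,[-0.075,0,0],[0,0,0]],[-1,[-0.1,0,0],[0,0,0]],[-1,[-0.125,0,0],[0,0,0]]]}}

```text
time_s: 2.7
eef_pos: [0.6301, 0.0907, 0.2008]
orientation: [-0.0, 3.128, -0.0]
contact_force: [4.4, -0.7, 14.7]
opening: 0.0
grip_force: 3.7
```

Call:
{"method": "carry_out", "body": {"motion": [[-1,[-0.015,0,0],[0,0,0]],[-1,[-0.03,0,0],[0,0,0]],[-1,[-0.045,0,0],[0,0,0]],[-1,[-0.06,0,-0.001],[0,0,0]],[-1,[-0.075,0,-0.002],[0,0,0]]]}}

```text
time_s: 3.2
eef_pos: [0.581, 0.0908, 0.1943]
orientation: [-0.0, 3.14, 0.0]
contact_force: [1.0, -0.2, 2.6]
opening: 0.002
grip_force: 1.1
```

```bash
python3 - <<'E'
from h import *
o=env.get_obs();print(o['eef_pos'],o['contact_force']);a=snapshot("scene");b=snapshot("side")
A=cv2.resize(a[110:260,210:340],None,fx=3,fy=3,interpolation=cv2.INTER_CUBIC)
B=cv2.resize(b[95:245,200:320],None,fx=3,fy=3,interpolation=cv2.INTER_CUBIC)
save("pics/c2.png",cv2.convertScaleAbs(np.hstack([A,B]),alpha=1.4))
E
```

```text
[0.58097331 0.09077781 0.19428305] [ 0.9828706  -0.2132983   2.58793352]
```

View pics/c2.png

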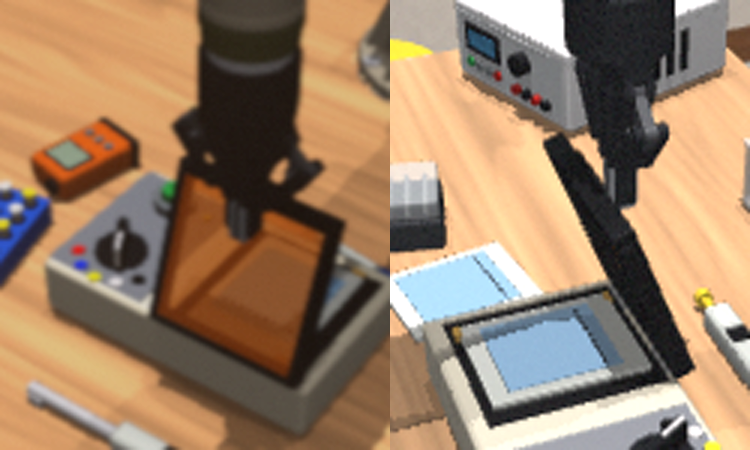

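The cover is now leaning forward with the fingertip on its outer face, as planned. I'll continue along the arc.

Call:
{"method": "carry_out", "body": {"motion": [[-1,[-0.012,0,-0.003],[0,0,0]],[-1,[-0.024,0,-0.007],[0,0,0]],[-1,[-0.036,0,-0.012],[0,0,0]],[-1,[-0.046,0,-0.017],[0,0,0]],[-1,[-0.056,0,-0.023],[0,0,0]]]}}

```text
time_s: 3.8
eef_pos: [0.5464, 0.0907, 0.1789]
orientation: [0.0, -3.141, -0.0]
contact_force: [0.5, -0.5, 2.6]
opening: 0.001
grip_force: 0.9
```

Call:
{"method": "carry_out", "body": {"motion": [[-1,[-0.01,0,-0.006],[0,0,0]],[-1,[-0.02,0,-0.013],[0,0,0]],[-1,[-0.03,0,-0.021],[0,0,0]],[-1,[-0.039,0,-0.029],[0,0,0]],[-1,[-0.047,0,-0.037],[0,0,0]]]}}

```text
time_s: 4.3
eef_pos: [0.5182, 0.0907, 0.1566]
orientation: [0.0, -3.141, -0.0]
contact_force: [-0.2, -0.2, 1.6]
opening: -0.001
grip_force: 0.7
```

Call:
{"method": "carry_out", "body": {"motion": [[-1,[-0.008,0,-0.009],[0,0,0]],[-1,[-0.016,0,-0.019],[0,0,0]],[-1,[-0.022,0,-0.029],[0,0,0]],[-1,[-0.028,0,-0.039],[0,0,0]],[-1,[-0.033,0,-0.05],[0,0,0]]]}}

```text
time_s: 4.8
eef_pos: [0.4988, 0.0908, 0.1266]
orientation: [0.0, -3.141, -0.0]
contact_force: [-0.7, 0.9, 1.7]
opening: -0.001
grip_force: 0.6
```

Call:
{"method": "carry_out", "body": {"motion": [[-1,[-0.005,0,-0.011],[0,0,0]],[-1,[-0.01,0,-0.023],[0,0,0]],[-1,[-0.014,0,-0.035],[0,0,0]],[-1,[-0.016,0,-0.046],[0,0,0]],[-1,[-0.018,0,-0.057],[0,0,0]]]}}

```text
time_s: 5.3
eef_pos: [0.488, 0.0907, 0.0922]
orientation: [0.0, -3.141, -0.0]
contact_force: [-0.6, -0.6, 0.9]
opening: 0.001
grip_force: 0.5
```

Call:
{"method": "carry_out", "body": {"motion": [[-1,[0,0,-0.003],[0,0,0]],[-1,[0,0,-0.006],[0,0,0]],[-1,[0,0,-0.008],[0,0,0]],[-1,[0,0,-0.01],[0,0,0]],[-1,[0,0,-0.01],[0,0,0]]]}}

```text
time_s: 5.8
eef_pos: [0.4879, 0.0908, 0.0911]
orientation: [-0.001, 3.14, -0.0]
contact_force: [-14.9, -2.4, 39.3]
opening: 0.0
grip_force: 19.6
```

The tip stopped at z ≈ 0.083 under 39 N, so the cover is shut. Now I'll lift and go above the dial.

Call:
{"method": "carry_out", "body": {"motion": [[-1,[0,0,0.06],[0,0,0]],[-1,[0,0,0.12],[0,0,0]],[-1,[0,-0.06,0.18],[0,0,0.04]],[-1,[0.04,-0.12,0.2],[0,0,0.08]],[-1,[0.07,-0.18,0.2],[0,0,0.12]]]}}

```text
time_s: 6.3
eef_pos: [0.533, -0.0185, 0.21]
orientation: [-0.597, 3.078, -0.004]
contact_force: [0.0, 0.3, -0.3]
opening: 0.002
grip_force: 0.0
```

Call:
{"method": "carry_out", "body": {"motion": [[0.3,[0.018,-0.036,0],[0,0,0.023]],[0.3,[0.036,-0.073,0],[0,0,0.047]],[0.3,[0.036,-0.073,0],[0,0,0.047]],[0.3,[0.036,-0.073,0],[0,0,0.047]],[0.3,[0.036,-0.073,0],[0,0,0.047]]]}}

```text
time_s: 6.8
eef_pos: [0.5515, -0.0603, 0.2066]
orientation: [0.814, -3.034, -0.001]
contact_force: [0.4, 0.3, 0.6]
opening: 0.648
grip_force: 0.0
```

```bash
python3 - <<'E'
from h import *
o=env.get_obs();print(o['eef_pos'],o['orientation'],o['qpos'],o['contact_force']);c=cal("wrist");w=snapshot("wrist")
np.save("wcal.npy",np.array(c,dtype=object),allow_pickle=True);save("pics/w_raw.png",w)
print(proj(c,[[.5515,-.0615,.0915],[.5855,-.0815,.064],[.466,-.063,.082]]))
b=snapshot("side");save("pics/side2.png",b)
B=cv2.resize(b[165:305,190:340],None,fx=2,fy=2)
W=w.copy();W[:280,:300]=B if ray(c,(0,0)) is None else W[:280,:300]
save("pics/w1.png",cv2.convertScaleAbs(w,alpha=1.3))
E
```

```text
[ 0.55146973 -0.0603437   0.20661843] [ 8.14303611e-01 -3.03352837e+00 -1.27830101e-03] [-2.53900919e-01  2.86102456e-01 -7.16265130e-02  1.21405301e+00
  3.76566310e-04 -7.78405330e-01] [0.35055499 0.26137171 0.58589816]
[[280.32673127 207.94143533]
 [236.7833121  222.48826203]
 [341.35411505  97.99727447]]
```

View pics/w1.png

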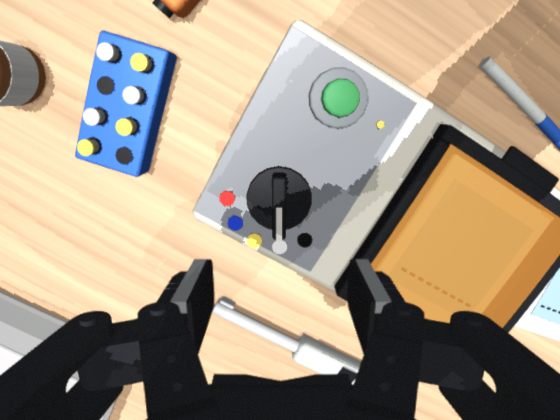

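The wrist view shows the cover shut, the pointer on the white dot (279,246) with the bar upright in the image, the dial centre at about (279,197), the blue dot at (235,223) and the green button at (341,98).

```bash
python3 - <<'E'
from h import *
c=tuple(np.load("wcal.npy",allow_pickle=True)); c=tuple(np.array(x,float) for x in c)
im=cv2.imread("pics/w_raw.png");h=cv2.cvtColor(im,cv2.COLOR_BGR2HSV)
def blob(lo,hi,x0,y0,x1,y1):
    m=cv2.inRange(h,lo,hi);k=np.zeros_like(m);k[y0:y1,x0:x1]=m[y0:y1,x0:x1];M=cv2.moments(k,True);return (M['m10']/M['m00'],M['m01']/M['m00']),M['m00']
g,n=blob((50,100,40),(85,255,255),300,60,380,140);print("green",g,n,onz(c,g,.082))
b,n=blob((105,120,40),(130,255,255),222,208,250,238);print("blue",b,n,onz(c,b,.064))
r,n=blob((0,150,80),(8,255,255),215,185,240,212);print("red",r,n,onz(c,r,.064))
y,n=blob((22,100,100),(35,255,255),240,230,265,255);print("yel",y,n,onz(c,y,.064))
k,n=blob((0,0,0),(180,255,70),243,160,315,236);print("skirt",k,n,onz(c,k,.0715))
pts=np.array([onz(c,p,.064)[:2] for p in(b,r,y)])
A=np.c_[2*pts,np.ones(3)];s=np.linalg.solve(A,(pts**2).sum(1));print("circle",s[:2],np.sqrt(s[2]+s[:2]@s[:2]))
for q in((279,174),(279,238),(279,209)):print(q,onz(c,q,.0915))
for q in((297,21),(195,213),):print(q,onz(c,q,.064))
cs=cal("side");s2=cv2.imread("pics/a0.png")
print("green tri",tri([ray(c,g),ray(cs,(252.4,254.2))]))
print("dots tri blue",tri([ray(c,b),ray(cs,(308.6,250.6))]))
E
```

```text
green (340.21937842778794, 97.29341864716636) 1094.0 [ 0.46599845 -0.06391307  0.082     ]
blue (234.77348066298342, 222.80662983425415) 181.0 [ 0.5865274  -0.08275164  0.064     ]
red (226.71875, 197.80625) 160.0 [ 0.5717338  -0.09772036  0.064     ]
yel (254.04624277456648, 239.9306358381503) 173.0 [ 0.59149273 -0.06265236  0.064     ]
skirt (279.1625310173697, 198.14299007444168) 3224.0 [ 0.5500842  -0.06332131  0.0715    ]
circle [ 0.55218376 -0.06360442] 0.03932049975801206
(279, 174) [ 0.53109055 -0.07432312  0.0915    ]
(279, 238) [ 0.57136636 -0.05113824  0.0915    ]
(279, 209) [ 0.55263269 -0.0619215   0.0915    ]
(297, 21) [ 0.43512078 -0.11521865  0.064     ]
(195, 213) [ 0.59509359 -0.11369979  0.064     ]
green tri [ 0.46578434 -0.06355564  0.07866076]
dots tri blue [ 0.58601186 -0.08264602  0.06346386]
```

Call:
{"method": "carry_out", "body": {"motion": [[0.3,[0,-0.005,-0.05],[0,0,0]],[0.3,[0,-0.005,-0.1],[0,0,0]],[0.3,[0,-0.005,-0.15],[0,0,0]],[0.3,[0,-0.005,-0.203],[0,0,0]],[0.3,[0,-0.005,-0.203],[0,0,0]]]}}

```text
time_s: 7.4
eef_pos: [0.5483, -0.0623, 0.0813]
orientation: [0.814, -3.027, -0.007]
contact_force: [-1.0, 1.1, 0.4]
opening: 0.651
grip_force: 0.0
```

Call:
{"method": "carry_out", "body": {"grip_force": 25, "motion": [[-1,[0,0,0],[0,0,0]],[-1,[0,0,0],[0,0,0]],[-1,[0,0,0],[0,0,0]],[-1,[0,0,0],[0,0,0]],[-1,[0,0,0],[0,0,0]]]}}

```text
time_s: 7.9
eef_pos: [0.552, -0.0617, 0.0873]
orientation: [-0.817, 3.031, 0.006]
contact_force: [-4.2, 8.3, 7.6]
opening: 0.103
grip_force: 28.6
```

Call:
{"method": "carry_out", "body": {"motion": [[-1,[0,0,0],[0,0,-0.04]],[-1,[0,0,0],[0,0,-0.08]],[-1,[0,0,0],[0,0,-0.12]],[-1,[0,0,0],[0,0,-0.16]],[-1,[0,0,0],[0,0,-0.2]]]}}

```text
time_s: 8.4
eef_pos: [0.5521, -0.0624, 0.0873]
orientation: [0.168, 3.136, 0.005]
contact_force: [-3.4, 6.2, 7.4]
opening: 0.1
grip_force: 28.5
```

Call:
{"method": "carry_out", "body": {"motion": [[-1,[0,0,0],[0,0,-0.04]],[-1,[0,0,0],[0,0,-0.08]],[-1,[0,0,0],[0,0,-0.12]],[-1,[0,0,0],[0,0,-0.133]],[-1,[0,0,0],[0,0,-0.133]]]}}

```text
time_s: 8.9
eef_pos: [0.552, -0.0627, 0.0873]
orientation: [0.81, 3.035, 0.004]
contact_force: [-3.8, 5.2, 6.8]
opening: 0.105
grip_force: 28.5
```

Call:
{"method": "carry_out", "body": {"motion": [[0.3,[0,0,0],[0,0,0]],[0.3,[0,0,0],[0,0,0]],[0.3,[0,0,0],[0,0,0]],[0.3,[0,0,0.07],[0,0,0]],[0.3,[0,0,0.15],[0,0,0]]]}}

```text
time_s: 9.4
eef_pos: [0.5503, -0.0639, 0.1741]
orientation: [-0.809, -3.03, 0.0]
contact_force: [1.7, 0.0, 0.3]
opening: 0.65
grip_force: 0.0
```

Call:
{"method": "carry_out", "body": {"motion": [[-1,[-0.04,0,0.06],[0,0,0]],[-1,[-0.09,0,0.06],[0,0,0]],[-1,[-0.143,-0.002,0.06],[0,0,0]],[-1,[-0.143,-0.002,0.06],[0,0,0]],[-1,[-0.143,-0.002,0.06],[0,0,0]]]}}

```text
time_s: 9.9
eef_pos: [0.4663, -0.0655, 0.2116]
orientation: [0.81, 3.034, 0.0]
contact_force: [-0.1, 0.5, 0.6]
opening: -0.004
grip_force: 0.0
```

```bash
python3 - <<'E'
from h import *
o=env.get_obs();print(o['eef_pos'],o['orientation'],o['contact_force']);c=cal("wrist");w=snapshot("wrist")
im=cv2.cvtColor(w,cv2.COLOR_RGB2BGR);h=cv2.cvtColor(im,cv2.COLOR_BGR2HSV)
m=cv2.inRange(h,(50,100,40),(85,255,255));M=cv2.moments(m,True);g=(M['m10']/M['m00'],M['m01']/M['m00']);print("green",g,M['m00'],onz(c,g,.082))
print(proj(c,[[.5515,-.063,.0915],[.5865,-.0827,.064]]))
save("pics/w2.png",cv2.convertScaleAbs(w,alpha=1.3))
E
```

```text
[ 0.46628165 -0.06554382  0.21161797] [8.10483473e-01 3.03363050e+00 4.36335986e-05] [-0.07062771  0.50526116  0.63111296]
green (283.37540453074433, 199.79503775620282) 927.0 [ 0.46564471 -0.06370215  0.082     ]
[[339.5214288  295.68627805]
 [332.92962536 320.95116997]]
```

View pics/w2.png

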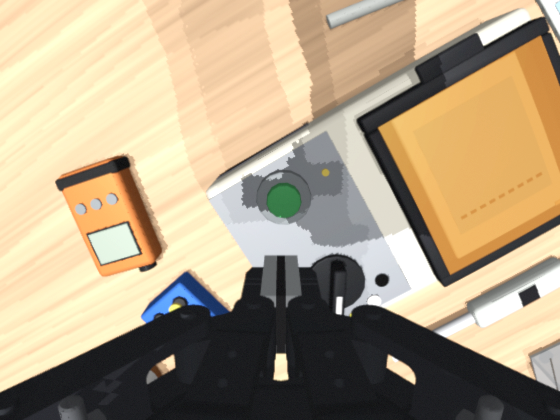

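The pointer bar (338,265–312) points at the blue position and the cover is shut. I'll press the button at (283,200).

Call:
{"method": "carry_out", "body": {"motion": [[-1,[0,0.003,-0.05],[0,0,0]],[-1,[0,0.003,-0.1],[0,0,0]],[-1,[0,0.003,-0.15],[0,0,0]],[-1,[0,0.003,-0.19],[0,0,0]],[-1,[0,0.003,-0.195],[0,0,0]]]}}

```text
time_s: 10.45
eef_pos: [0.4655, -0.0631, 0.0914]
orientation: [-0.809, -3.031, -0.001]
contact_force: [-1.6, 0.5, 2.5]
opening: 0.004
grip_force: 1.4
```

Call:
{"method": "carry_out", "body": {"motion": [[-1,[0,0,-0.005],[0,0,0]],[-1,[0,0,-0.01],[0,0,0]],[-1,[0,0,-0.015],[0,0,0]],[-1,[0,0,-0.019],[0,0,0]],[-1,[0,0,-0.019],[0,0,0]]]}}

```text
time_s: 10.95
eef_pos: [0.4671, -0.0636, 0.0875]
orientation: [0.808, 3.032, -0.0]
contact_force: [-12.3, 3.9, 35.2]
opening: 0.0
grip_force: 17.6
```

```bash
python3 - <<'E'
from h import *
print(env.tips_ahead); o=env.get_obs();print(o['eef_pos'],o['contact_force'],o['wrist_torque'])
b=snapshot("side"); B=cv2.resize(b[195:305,190:330],None,fx=5,fy=5,interpolation=cv2.INTER_CUBIC)
save("pics/p1.png",cv2.convertScaleAbs(B,alpha=1.3))
E
```

```text
0.008
[ 0.4670509  -0.06360837  0.087488  ] [-12.30420952   3.86810667  35.15108465] [0.81718836 2.72747887 0.01307399]
```

View pics/p1.png

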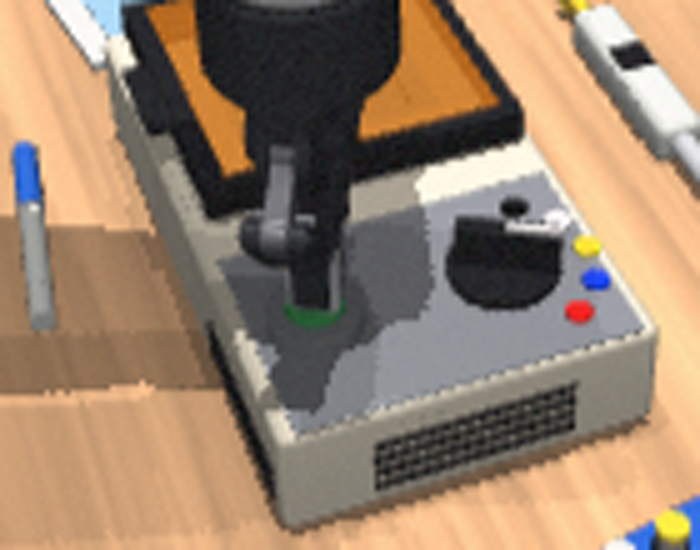

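Call:
{"method": "carry_out", "body": {"motion": [[-1,[0,0,0.004],[0,0,0]],[-1,[0,0,0.004],[0,0,0]],[-1,[0,0,0.004],[0,0,0]],[-1,[0,0,0.004],[0,0,0]],[-1,[0,0,0.004],[0,0,0]]]}}

```text
time_s: 11.5
eef_pos: [0.4671, -0.0636, 0.0878]
orientation: [0.809, 3.033, -0.0]
contact_force: [-6.1, 2.0, 16.7]
opening: -0.004
grip_force: 8.2
```

Call:
{"method": "carry_out", "body": {"motion": [[-1,[0,0,0.003],[0,0,0]],[-1,[0,0,0.003],[0,0,0]],[-1,[0,0,0.003],[0,0,0]],[-1,[0,0,0.003],[0,0,0]],[-1,[0,0,0.003],[0,0,0]]]}}

```text
time_s: 12.0
eef_pos: [0.4671, -0.0636, 0.088]
orientation: [0.809, 3.033, 0.0]
contact_force: [-2.7, 2.2, 9.3]
opening: -0.003
grip_force: 4.3
```

Call:
{"method": "carry_out", "body": {"motion": [[-1,[0,0,0.005],[0,0,0]],[-1,[0,0,0.005],[0,0,0]],[-1,[0,0,0.005],[0,0,0]],[-1,[0,0,0.005],[0,0,0]],[-1,[0,0,0.005],[0,0,0]]]}}

```text
time_s: 12.5
eef_pos: [0.4671, -0.0637, 0.0902]
orientation: [0.809, 3.034, 0.0]
contact_force: [1.6, 0.7, 4.4]
opening: -0.002
grip_force: 1.8
```

Call:
{"method": "carry_out", "body": {"motion": [[-1,[0,0,0.005],[0,0,0]],[-1,[0,0,0.005],[0,0,0]],[-1,[0,0,0.005],[0,0,0]],[-1,[0,0,0.005],[0,0,0]],[-1,[0,0,0.005],[0,0,0]]]}}

```text
time_s: 13.0
eef_pos: [0.4662, -0.0636, 0.0928]
orientation: [-0.81, -3.035, 0.0]
contact_force: [1.2, -0.4, 1.5]
opening: 0.003
grip_force: 1.0
```

The profile shows a spring from TCP z ≈ 0.094 down to a hard stop at 0.088, so the button went through its full 6 mm. In the picture the bar runs parallel to the line from the dial to the blue dot (597,280), and the cover is shut. I'll retreat now.

Call:
{"method": "carry_out", "body": {"motion": [[-1,[0,0,0.03],[0,0,0]],[-1,[0,0,0.08],[0,0,0]],[-1,[0,0,0.15],[0,0,0]],[-1,[0,0,0.22],[0,0,0]],[-1,[0,0,0.22],[0,0,0]]]}}

```text
time_s: 13.5
eef_pos: [0.4683, -0.0642, 0.2299]
orientation: [0.808, 3.028, -0.001]
contact_force: [0.7, 0.1, 0.1]
opening: -0.003
grip_force: 0.0
```

```bash
python3 - <<'E'
from h import *
c=cal("side");b=snapshot("side");h=cv2.cvtColor(b,cv2.COLOR_RGB2HSV)
m=cv2.inRange(h,(50,120,30),(85,255,255));M=cv2.moments(m,True);print("green",M['m10']/M['m00'],M['m01']/M['m00'])
# pointer line expected pixels for blue vs yellow, and measured bright line on bar top
for t in(.524,0):
    print(t,proj(c,[[.5515+r*np.cos(t),-.063-r*np.sin(t),.0915] for r in(0,.024)]).round(1).tolist())
r=b[225:262,275:312].astype(int);k=(r.min(2)>130)&(r.max(2)-r.min(2)<40);ys,xs=np.where(k);print(sorted(zip((xs+275).tolist(),(ys+225).tolist())))
E
```

```text
green 252.32075471698113 254.21698113207546
0.524 [[290.6, 239.1], [302.0, 240.2]]
0 [[290.6, 239.1], [301.1, 236.2]]
[(275, 228), (275, 229), (275, 230), (275, 231), (275, 232), (275, 233), (275, 235), (276, 228), (276, 229), (276, 230), (276, 231), (276, 232), (276, 233), (276, 234), (276, 235), (277, 228), (277, 229), (277, 230), (277, 231), (277, 232), (277, 233), (277, 234), (277, 235), (278, 228), (278, 229), (278, 230), (278, 231), (278, 232), (278, 233), (278, 234), (279, 227), (279, 228), (279, 229), (279, 230), (279, 231), (279, 232), (279, 233), (279, 234), (280, 227), (280, 228), (280, 229), (280, 230), (280, 231), (280, 232), (280, 233), (280, 234), (281, 227), (281, 228), (281, 229), (281, 230), (281, 231), (281, 232), (281, 233), (281, 234), (282, 227), (282, 228), (282, 229), (282, 230), (282, 231), (282, 232), (282, 233), (283, 227), (283, 228), (283, 229), (283, 230), (283, 231), (283, 232), (283, 233), (284, 226), (284, 227), (284, 228), (284, 229), (284, 230), (284, 231), (284, 232), (284, 233), (285, 226), (285, 227), (285, 228), (285, 229), (285, 230), (285, 231
[... 1126 characters left out ...]
28), (299, 229), (299, 230), (299, 237), (299, 238), (299, 239), (299, 240), (300, 229), (300, 230), (300, 231), (300, 232), (300, 237), (300, 238), (300, 239), (300, 240), (300, 241), (301, 231), (301, 232), (301, 233), (301, 236), (301, 237), (301, 238), (301, 239), (301, 240), (301, 241), (302, 232), (302, 233), (302, 234), (302, 235), (302, 237), (302, 238), (302, 239), (302, 240), (303, 234), (303, 235), (303, 236), (303, 237), (303, 238), (303, 239), (304, 235), (304, 236), (304, 237), (304, 238), (305, 237), (305, 238), (305, 239), (306, 238), (306, 239), (306, 240), (306, 241), (307, 240), (307, 241), (308, 241), (310, 245), (310, 246), (310, 247), (311, 246), (311, 247), (311, 248)]
```

The pointer line runs from (292,239.5) to (301,240.5), which matches blue. The button has sprung back to its starting pixel position.

```bash
python3 -c "
from station import env
print(env.hand_in())"
```

```text
the job is handed in; nothing more can be done
None
```

I shut the cover, turned the selector to blue, pressed the start button fully and let it spring back, then handed the job in at about 13.6 s; the hand-in gave no verdict.

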